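# Prise open the grease point and press the greaser home

### The arm

A 7-joint arm with a two-finger parallel gripper is mounted at the origin on the work surface. World frame = base frame: x ahead of the robot, y to its left, z up, the work surface at z = 0. Lengths are in m, angles in rad, forces in N, time in s.
With the tool pointing down it reaches from about 0.4 to 0.75 m from the base axis. Payload 19.5 kg.
Tool frame: the origin (TCP) lies between the finger pads; the fingertips stand 25 mm ahead of it and the grasp point (between the pads) lies 6 mm ahead of it; z points along the fingers, y is the line along which they close (so a half turn about z gives the same grasp; the last joint's range is limited). The gripper opens to 85 mm and grips with 20 to 120 N. Pads are 22 mm wide; open, the fingers measure 114 mm over their backs; the gripper's body (76 mm by 85 mm) begins 54 mm behind the grasp point. The pads swing forward as they close: fully open they stand 13 mm farther back than shut.
Start: joints at [1.166, 0.707, -0.028, 1.485, 0.022, 0.951, -0.075], TCP at [0.204, -0.538, 0.256] pointing down, gripper open.
Joint ranges: [-2.71, 2.71], [-0.32, 2.16], [-1.57, 1.52], [0, 2.45], [-1.46, 4.6], [0, 2.02], [-2.83, 2.83]. Speed limits (rad/s): [1.89, 1.89, 2.57, 2.57, 3.01, 3.01, 3.01].

### API

Orientations are given as [roll, pitch, yaw] about the fixed x, y, z axes, in that order (R = Rz(yaw) Ry(pitch) Rx(roll)).
In Python, from rig import manip, cams, nets gives the robot as it stands.
- The arm moves only by the shell command python3 -m creep 'ROWS' [FORCE]. ROWS is text: rows parted by semicolons, each of 7 numbers parted by spaces: the shift along the world's x, y, z each as a share of 150 mm, from -1 to 1, then the turn, a rotation vector about the world's x, y, z each as a share of 60 degrees, from -1 to 1, then the opening, from -1 (shut) to 1 (fully open). In form: dx dy dz wx wy wz grip; .... A call has 1 to 10 rows; each row is the pose to reach, as a shift and turn from the pose commanded when the call began; what a row does not reach only later rows make up. A row lasts 1/8 s, in which the tool goes at most 62.5 mm and 10.7 degrees, less where a joint would pass 70% of its speed; a pose out of reach is approached as far as the arm can. A call with a number of a shift or a turn outside -1 to 1 is refused whole. A call with a gripper value outside its range is refused whole. The fingers move at their own pace and stop on an object; FORCE is the grip in N (left out, the last holds). Time passes only in rows, so rows that repeat a pose let the fingers close. It gives the time, the measured TCP pose, the force, the opening and the grip force at its end, in the units of the state.
- manip.get_state(): the state, without advancing time (a new reading comes with each control period).
- cams.read_camera(name): name is "side" or "top"; returns the picture (384x512x3 uint8, red, green, blue); there is no depth.
- cams.camera_info(name): a dict with "intrinsics" (3x3 intrinsics, pixels), "position" and "orientation" of the camera in the world. Camera axes: x right, y down, z forward; pixel columns grow to the right and rows downward; lengths in m; the calibration is good to about 2 mm. A picture is of the moment at which its call begins. camera_info takes no time and is no camera call.
- manip.job_done(): hands the job in; it is judged then, once.
Trained networks look in the newest picture that a camera, given by its name, has taken for a name from the list of things; names that differ only in an ending like _2 or _b are one class to them, and where a whole thing is asked for, a point or a joint stands for the part that bears it (a point fixed in the world has none). Each returns a list of dicts, best first, with "p" (0 to 1); they miss things now and then, are a little off and sometimes report something else, mostly with a low value. They report only what shows in the picture. A call takes as long as a camera call. They do not tell look-alikes from the thing itself.
- nets.find_in(camera, thing): "extent" ([left, top, right, bottom] in pixels, round what is visible of it).
- nets.outline_of(camera, thing): "pixels" (384x512 bool, what is visible of it) and "extent" ([left, top, right, bottom] in pixels, round what is visible of it).
The state is a dict: "clock": time; "joints": joint angles; "dq": joint speeds; "joint_torque": joint torques, N m; "tool_pos": TCP position; "ee_rot": TCP orientation; "wrist_force": force on the tool from outside, world axes, zero at the start; "moment": the same for the moment, N m; "opening": opening from 0.0 (shut) to 1.0 (fully open); "grasp_force": force on a finger pad.
Only numpy, scipy, OpenCV 4.12 (cv2) and the standard library are available. Lean on these libraries where they do the work, as an engineer would, in place of code of your own. Each camera call takes 0.05 s, during which the arm holds its last target. There are 200 camera calls.

### The job

Prise up the counterweighted aluminium cover on the machine's bearing block with the thin blade tool (not with the fingers) until it flips fully back, then lay the blade flat on the bench. Take the push greaser by its square grip and press it, square and in line, onto the tilted grease nipple past its snap until the nipple's collar is fully home at the bottom of its travel, and finish while holding it pressed down there against the spring: do not let go. Leave the other things on the bench where they are.

Things in the scene. Friction and masses are not known exactly. Their poses are not given: they have to be found in the camera images.
- block: green cast block fixed to the bench: base 130 (x) x 100 (y) x 40 mm; gear on its +y side (to y = 80, 78 mm high). Origin: centre of underside; +x towards the cover's hinge, -x is its front, facing the robot. A ledge along the front, x = -55 to -47 mm, is 66 mm high; between it and the closed cover is a slot 14 mm high, 78 mm wide.
- cover (a joint): hinge of the aluminium cover plate (122 long x 84 wide x 4 mm), rad: 0 shut and level, 2.4 fully open, tipped over to the far side. Axis along the block's y at block x = +56 mm, 82 mm high. A round steel counterweight above the hinge (top 154 mm high) keeps it shut with 0.6 N at the lip; prised up past 0.3 rad (30 mm at the slot) it falls fully open by itself and stays.
- cover_lip (a point): middle of the underside of the cover's free front edge; when shut it is 80 mm above the bench at block x = -66 mm, and overhangs the ledge by 11 mm. Axes as the block's when shut.
- nipple_tip (a point): tip of the fixed brass nipple pin, 12 mm diameter, under the cover. Its +z is the pin's axis, out of the block, leaning 0.45 rad from vertical to the block's front (-x). A sliding collar (25 mm) surrounds the pin, its top 14 mm below the tip when out. Two sprung rollers, in housings at both sides (block y, 29 to 41 mm from the axis, tops 3 mm below the tip), snap in behind the greaser's head.
- collar (a joint): travel of that collar down the pin, m: 0 out, 0.012 fully home (hard stop). Pushing the greaser on takes 6 to 9 N as its head enters the rollers (from 3 mm before its rim meets the collar), drops to 2 to 5 N at 7 to 9 mm as they snap in behind the head, then rises: about 14 N holds the collar home at 12 mm. Let go, its spring lifts it back to about 9 mm.
- blade_grip (a point): thin blade tool: centre of its wooden handle's grip, half-way up (12 mm above the bench when lying). Handle 22 mm wide (y) x 24 mm high (z), from x = -60 to +40 mm of this point; +x points to the blade. Loose, about 110 g, balanced a few mm in front of this point.
- blade_tip (a point): middle of the far end of the tool's steel blade, 125 mm ahead (+x) of blade_grip, at the same height. Blade 25 mm wide, 3 mm thick, 85 mm long.
- greaser_grip (a point): push greaser, standing on its mouth on the bench, about 320 g: centre of its square grip (26 x 26 mm, flats along the point's x and y, 40 mm tall: 56 to 96 mm above its mouth; a 4 mm button on top). A 40 mm round collar (50 to 56 mm above the mouth) juts out below the grip. +z points from mouth to grip end.
- greaser_mouth (a point): centre of the greaser's open lower end, 76 mm below greaser_grip: tube 25 mm outside with a bulged head 32 mm across (6 to 9 mm above the mouth), 17 mm bore, 50 mm deep. The bore goes over the nipple pin and the rim pushes the collar.
- mandrel_mark (a point): bystander, to be left alone: plain round solid steel mandrel, 34 mm diameter, 85 mm tall, standing; it has no collar and no square grip. Point on it 10 mm above its underside.
- bearing_a_mark (a point): bystander, to be left alone: small dark bearing ring lying flat, 52 mm across, 16 mm high. Point on it 10 mm above its underside.
- bearing_b_mark (a point): bystander, to be left alone: larger dark bearing ring lying flat, 68 mm across, 18 mm high. Point on it 10 mm above its underside.
- oil_bottle_mark (a point): bystander, to be left alone: grey oil bottle, 64 mm diameter, 170 mm tall. Point on it 10 mm above its underside.
- grease_tin_mark (a point): bystander, to be left alone: round metal tin, 90 mm across, 70 mm tall. Point on it 10 mm above its underside.
- wrench_mark (a point): bystander, to be left alone: open-end wrench lying flat, 200 mm long. Point on it 10 mm above its underside.
- mallet_mark (a point): bystander, to be left alone: wooden mallet lying flat, 260 mm long. Point on it 10 mm above its underside.
Mind the look-alikes: they are no part of the job. What is shaped like the part that bears blade_grip but red or white is not meant.

How it is judged:
By the outcome, as a careful person would: the job done as asked, in the order asked, and still so for the second after the job is handed in, while the arm keeps its last pose, push and grip.
It also fails if it takes over 58 s, if anything falls off the work surface, if the arm or the gripper's body presses on something with over 40 N, if the wrist force passes 120 N, or if a joint passes its speed limit or range.

## Working session

There is one attempt and no reset: what is moved stays moved. The work goes in short steps, Python scripts to look and compute and a shell command to move; the robot and the scene stay as the last step left them, time stands still between calls to the robot, and variables do not carry over. Pictures are saved under pics/ and viewed, at most 10 in all, crops included, and the job is handed in when it is done.

```bash
ls; mkdir -p pics; python3 - <<'E'
from rig import manip,cams,nets
import cv2,numpy as np
s=manip.get_state();print(s)
for c in ("top","side"):
    im=cams.read_camera(c);cv2.imwrite(f"pics/{c}0.png",im[:,:,::-1])
    i=cams.camera_info(c);print(c,i)
    for t in ["block","cover","blade_grip","greaser_grip","mandrel_mark","nipple_tip","bearing_a_mark","oil_bottle_mark","grease_tin_mark","wrench_mark","mallet_mark"]:
        print(t,[(np.round(d["extent"]).tolist(),round(d["p"],2)) for d in nets.find_in(c,t)][:4])
a=cv2.imread("pics/top0.png");cv2.imwrite("pics/top0b.png",cv2.resize(a,(800,600)))
a=cv2.imread("pics/side0.png");cv2.imwrite("pics/side0b.png",cv2.resize(a,(800,600)))
E
```

```text
pics
{'clock': 0.0, 'joints': array([ 1.16629599,  0.70711278, -0.02764572,  1.48504062,  0.02203142,
        0.95089115, -0.07550216]), 'dq': array([-0.00098052, -0.0024588 ,  0.00042751, -0.00022479, -0.00046604,
       -0.00097522,  0.00027845]), 'joint_torque': array([-4.00013996e-04, -8.83211803e+01,  1.23454034e+00, -2.36169112e+01,
        1.68142217e-02,  6.39564139e-03,  3.70191174e-05]), 'tool_pos': array([ 0.20397828, -0.53733114,  0.25581178]), 'ee_rot': array([-3.14044505e+00,  4.51222180e-05,  3.62839170e-01]), 'wrist_force': array([-0.42561057, -0.06346365, -0.5265084 ]), 'moment': array([ 0.07498831,  0.02240024, -0.01823963]), 'grasp_force': 0.0, 'opening': 1.000718274534434}
top {'intrinsics': array([[388.03541604,   0.        , 256.55122661],
       [  0.        , 388.03541604, 194.21277568],
       [  0.        ,   0.        ,   1.        ]]), 'position': array([ 0.42096124, -0.00824764,  1.24695111]), 'orientation': array([-3.08337624, -0.01642904, -1.56620344])}
block [([219.0, 107.0, 266.0, 170.0], 0.88), ([381.0, 175.0, 417.0, 258.0], 0.18)]
cover [([223.0, 11
[... 873 characters left out ...]
y([0.43527533, 1.13680566, 0.81599185]), 'orientation': array([-2.14803917,  0.0103841 , -3.0906967 ])}
block [([174.0, 169.0, 227.0, 228.0], 0.87)]
cover [([178.0, 168.0, 226.0, 203.0], 0.56)]
blade_grip [([246.0, 175.0, 282.0, 199.0], 0.8), ([215.0, 161.0, 261.0, 169.0], 0.72), ([281.0, 160.0, 335.0, 169.0], 0.59)]
greaser_grip [([227.0, 246.0, 244.0, 276.0], 0.89)]
mandrel_mark [([214.0, 136.0, 235.0, 156.0], 0.73)]
nipple_tip []
bearing_a_mark [([245.0, 138.0, 301.0, 151.0], 0.5)]
oil_bottle_mark [([148.0, 223.0, 172.0, 277.0], 0.7)]
grease_tin_mark [([212.0, 138.0, 232.0, 157.0], 0.66)]
wrench_mark [([186.0, 304.0, 261.0, 327.0], 0.76)]
mallet_mark [([246.0, 140.0, 302.0, 151.0], 0.69)]
```

View pics/top0b.png

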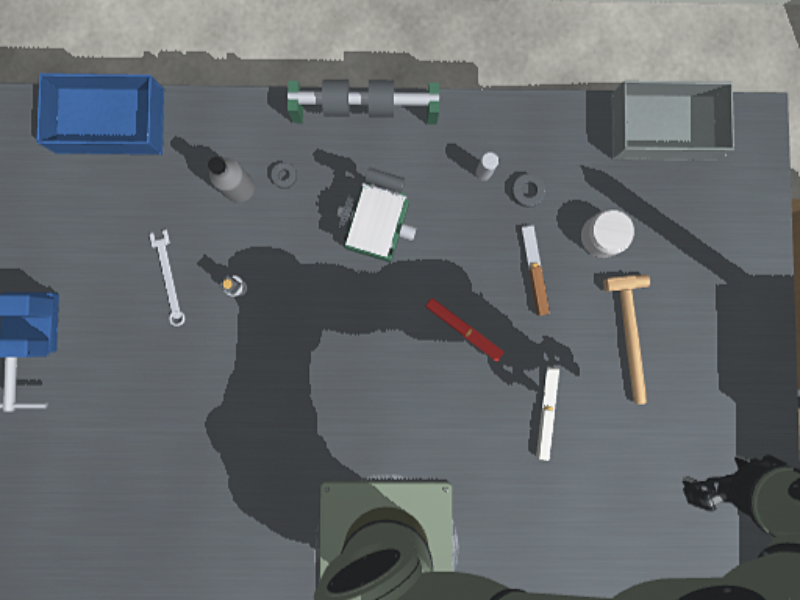

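View pics/side0b.png

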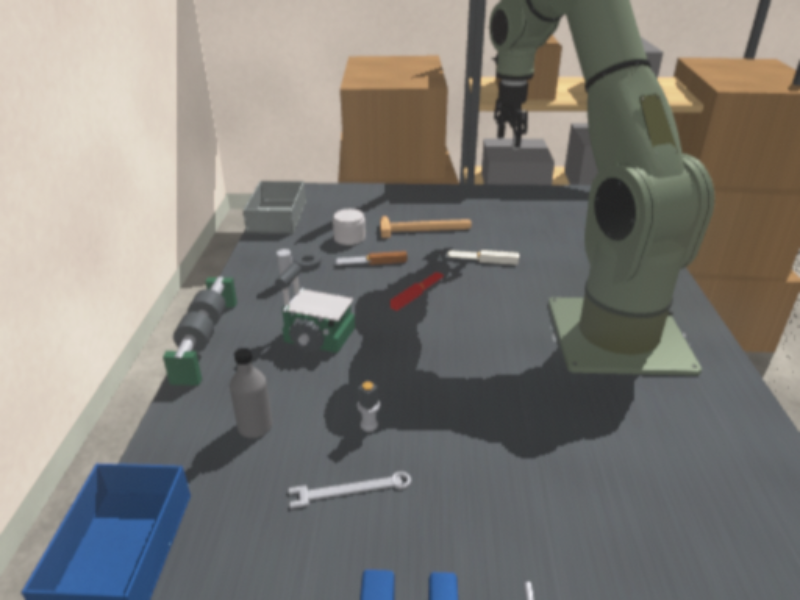

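Top view (800×600): block/cover at ~(377,218), brown-handled blade tool at (535,270) with its blade pointing away from the robot, greaser at (233,286). The red (465,330) and white (547,412) tools are look-alikes. Next I'll measure with silhouettes.

```bash
cat > h.py <<'E'
import numpy as np,cv2
from scipy.spatial.transform import Rotation as R
from scipy.optimize import minimize
from rig import manip,cams,nets
def cam(c):
    i=cams.camera_info(c);return i["intrinsics"],np.array(i["position"]),R.from_euler("xyz",i["orientation"]).as_matrix()
C={c:cam(c) for c in("top","side")}
def proj(c,P):
    K,p,M=C[c];q=(np.atleast_2d(P)-p)@M@K.T;return q[:,:2]/q[:,2:]
def back(c,uv,z):
    K,p,M=C[c];d=M@np.linalg.solve(K,[uv[0],uv[1],1]);return p+d*(z-p[2])/d[2]
def tri(u):   # dict cam->uv
    A=[];b=[]
    for c,uv in u.items():
        K,p,M=C[c];d=M@np.linalg.solve(K,[*uv,1]);d/=np.linalg.norm(d);Q=np.eye(3)-np.outer(d,d);A.append(Q);b.append(Q@p)
    return np.linalg.lstsq(np.vstack(A),np.hstack(b),rcond=None)[0]
def hull(c,P,S=8):
    m=np.zeros((384*S,512*S),np.uint8);h=cv2.convexHull(((proj(c,P)+.5)*S).astype(np.int32));cv2.fillConvexPoly(m,h,1)
    return cv2.resize(m.astype(np.float32),(512,384),interpolation=cv2.INTER_AREA)
def box(x0,x1,y0,y1,z0,z1):return np.array([[x,y,z] for x in(x0,x1) for y in(y0,y1) for z in(z0,z1)])
def cyl(r,z0,z1):
    a=np.linspace(0,2*np.pi,24);return np.array([[r*np.cos(t),r*np.sin(t),z] for t in a for z in(z0,z1)])
def fit(masks,parts,x0,z=0):  # masks: cam->bool ; parts in object frame; x=(x,y,yaw)
    def f(x):
        M=R.from_euler("z",x[2]).as_matrix();t=np.array([x[0],x[1],z]);e=0
        for c,m in masks.items():
            h=np.max([hull(c,P@M.T+t) for P in parts],0);e+=np.abs(h-m).sum()/m.sum()
        return e
    s=np.array([[0,0,0],[.02,0,0],[0,.02,0],[0,0,.2]])+x0
    r=minimize(f,x0,method="Nelder-Mead",options=dict(initial_simplex=s,xatol=1e-4,fatol=1e-4));return r.x,r.fun
E
python3 - <<'E'
from h import *
T=cams.read_camera("top");S=cams.read_camera("side");im={"top":T,"side":S}
def crop(c,x0,y0,x1,y1,k):return cv2.resize(im[c][y0:y1,x0:x1,::-1],None,fx=k,fy=k,interpolation=cv2.INTER_CUBIC)
a=crop("top",205,100,275,175,5);b=crop("side",165,155,240,230,5)[:375];
cv2.imwrite("pics/c1.png",np.hstack([a,b]))
out={}
for t,near in (("cover",((241,139),(203,184))),("blade_grip",((343,173),(237,166))),("greaser_grip",((149,183),(235,262)))):
    for c,n in zip(("top","side"),near):
        L=[d for d in nets.outline_of(c,t) if d["pixels"].sum()>20]
        g=[np.linalg.norm(np.argwhere(d["pixels"]).mean(0)[::-1]-n) for d in L]
        if g and min(g)<15:
            d=L[int(np.argmin(g))];out[t+c]=d["pixels"];print(t,c,d["extent"],d["pixels"].sum(),d["p"])
np.savez("m.npz",**out)
def mk(t):return {c:out[t+c].astype(float) for c in("top","side") if t+c in out}
blade=[box(-.06,.04,-.011,.011,0,.024),box(.04,.125,-.0125,.0125,.0105,.0135)]
gr=[cyl(.0125,0,.05),cyl(.016,.006,.009),cyl(.02,.05,.056),box(-.013,.013,-.013,.013,.056,.096),cyl(.006,.096,.1)]
cov=[box(-.066,.056,-.042,.042,.080,.084)]
for t,p,u,z in(("cover",cov,(241,139),.08),("blade_grip",blade,(343,178),.012),("greaser_grip",gr,(149,183),.08)):
    q=back("top",u,z)
    for y0 in(-.25,.1):
        m=mk(t)
        for mm in [m]+[{k:m[k]} for k in m]: print(t,y0,list(mm),fit(mm,p,np.array([q[0],q[1],y0])))
E
```

```text
cover top [219.5, 111.0, 260.0, 163.2] 1382 0.55
cover side [180.4, 169.4, 225.0, 202.7] 757 0.59
blade_grip top [334.2, 142.6, 352.7, 203.0] 433 0.6
greaser_grip top [139.4, 177.2, 160.0, 185.0] 166 0.64
greaser_grip side [228.8, 247.7, 243.9, 275.9] 354 0.69
cover -0.25 ['top', 'side'] (array([ 0.65429069,  0.02416289, -0.28293751]), np.float64(0.5843590699300498))
cover -0.25 ['top'] (array([ 0.65420984,  0.02315407, -0.27954088]), np.float64(0.22165566208393633))
cover -0.25 ['side'] (array([ 0.65412771,  0.02601512, -0.26932891]), np.float64(0.35124256935270803))
cover 0.1 ['top', 'side'] (array([ 0.6538883 ,  0.02426953, -0.27042042]), np.float64(0.5844916811161432))
cover 0.1 ['top'] (array([ 0.65417418,  0.02317921, -0.28033664]), np.float64(0.22137301013024602))
cover 0.1 ['side'] (array([ 0.65454601,  0.02601409, -0.26965084]), np.float64(0.35116000660501984))
blade_grip -0.25 ['top'] (array([ 0.53131317, -0.30833929,  0.16508751]), np.float64(0.13990329099307158))
blade_grip -0.25 ['top'] (array([ 0.53131317, -0.30833929,  0.16508751]), np.float64(0.13990329099307158))
bla
[... 161 characters left out ...]
.16181467]), np.float64(0.14322315242494227))
greaser_grip -0.25 ['top', 'side'] (array([ 0.52308539,  0.30312911, -0.26348257]), np.float64(0.21679833741746646))
greaser_grip -0.25 ['top'] (array([ 0.52321947,  0.30286869, -0.31463102]), np.float64(0.11859939759036145))
greaser_grip -0.25 ['side'] (array([ 0.52237571,  0.30376396, -0.41045981]), np.float64(0.0747704802259887))
greaser_grip 0.1 ['top', 'side'] (array([0.52273288, 0.30328596, 0.6597767 ]), np.float64(0.17994009938057315))
greaser_grip 0.1 ['top'] (array([0.5232464 , 0.30356472, 0.14828491]), np.float64(0.1298004518072289))
greaser_grip 0.1 ['side'] (array([0.52247991, 0.30376393, 0.63581203]), np.float64(0.07185734463276836))
```

View pics/c1.png

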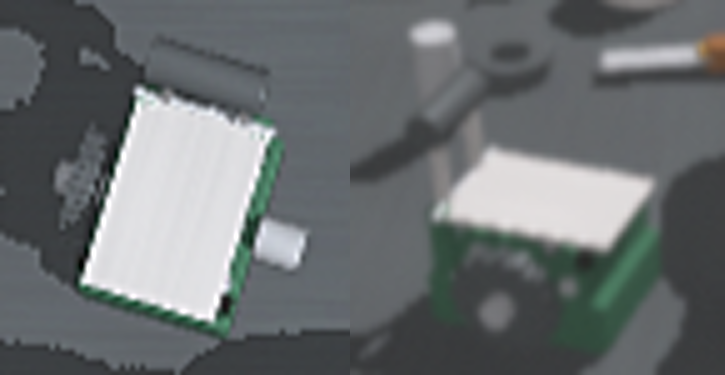

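The crop shows the closed cover with its front edge at (80–225, 290–325) facing the robot. The cover fit gives the block at about (0.654, 0.024), yaw −0.28. The blade is at (0.531, −0.308), yaw 0.165. Moving to the blade.

```bash
python3 -m creep '0.5 0.35 0 0 0 -0.1 1;1 0.7 0 0 0 -0.19 1;1 0.7 0 0 0 -0.19 1;1 0.7 0 0 0 -0.19 1;1 0.7 0 0 0 -0.19 1' 60; python3 -m creep '0.5 0.35 -0.3 0 0 0 1;1 0.7 -0.6 0 0 0 1;1 0.7 -0.6 0 0 0 1;1 0.7 -0.6 0 0 0 1;1 0.7 -0.6 0 0 0 1'
python3 - <<'E'
from h import *
s=manip.get_state();print(s["tool_pos"],s["ee_rot"],s["clock"])
S=cams.read_camera("side");T=cams.read_camera("top")
# brightness based refinement
g=T.astype(int);m=np.zeros((384,512));
w=(g.min(2)>150);w[:105]=0;w[170:]=0;w[:,:215]=0;w[:,263:]=0
n,l,st,_=cv2.connectedComponentsWithStats(w.astype(np.uint8));k=1+st[1:,4].argmax();mt=(l==k).astype(float)
g=S.astype(int);w=(g.min(2)>150);w[:160]=0;w[210:]=0;w[:,:172]=0;w[:,230:]=0
n,l,st,_=cv2.connectedComponentsWithStats(w.astype(np.uint8));k=1+st[1:,4].argmax();ms=(l==k).astype(float)
print(mt.sum(),ms.sum())
P=[box(-.066,.056,-.042,.042,.083,.084)]
for M in({"top":mt},{"side":ms},{"top":mt,"side":ms}):print(list(M),fit(M,P,np.array([.654,.024,-.28])))
E
```

```text
clock: 2.22
tool_pos: [0.3536, -0.4329, 0.2563]
ee_rot: [3.141, 0.0, 0.164]
wrist_force: [-1.1, -0.3, 0.1]
opening: 1.003
grasp_force: 0.0
clock: 2.85
tool_pos: [0.5034, -0.3283, 0.166]
ee_rot: [-3.141, 0.001, 0.163]
wrist_force: [-0.0, -1.5, 1.1]
opening: 1.001
grasp_force: 0.0
[ 0.50341941 -0.32828416  0.1659536 ] [-3.14145118e+00  9.34986314e-04  1.63343977e-01] 2.85
300.0 135.0
['top'] (array([ 0.64723617,  0.01853323, -0.31637784]), np.float64(2.722864583333333))
['side'] (array([ 0.61658069, -0.00347925, -0.8437457 ]), np.float64(2.723263888888889))
['top', 'side'] (array([ 0.64359439,  0.01416386, -0.43149476]), np.float64(5.525758101851852))
```

```bash
python3 -m creep '0.186 0.135 -0.3 0 0 0 1;0.186 0.135 -0.7 0 0 0 1;0.186 0.135 -0.907 0 0 0 1;0.186 0.135 -0.907 0 0 0 1;0.186 0.135 -0.907 0 0 0 -1;0.186 0.135 -0.907 0 0 0 -1;0.186 0.135 -0.907 0 0 0 -1;0.186 0.135 -0.907 0 0 0 -1;0.186 0.135 -0.907 0 0 0 -1;0.186 0.135 -0.907 0 0 0 -1' 60
python3 -m creep '0 0 0 0 0 0 -1;0 0 0.3 0 0 0 -1;0 0 0.6 0 0 0 -1;0 0 0.9 0 0 0 -1;0 0 0.9 0 0 0 -1'
python3 - <<'E'
from h import *
s=manip.get_state();p=s["tool_pos"];print(p,s["ee_rot"],s["opening"])
im={c:cams.read_camera(c) for c in("top","side")}
np.savez("im1.npz",**im)
o=[]
for c in im:
    u,v=proj(c,p)[0];x=int(np.clip(u-50,0,400));y=int(np.clip(v-45,0,290));print(c,x,y);o.append(cv2.resize(im[c][y:y+100,x:x+100,::-1],None,fx=4,fy=4,interpolation=cv2.INTER_CUBIC))
cv2.imwrite("pics/g1.png",np.hstack(o))
E
```

```text
clock: 4.2
tool_pos: [0.5322, -0.3075, 0.0311]
ee_rot: [3.141, -0.001, 0.164]
wrist_force: [-1.9, 1.9, 11.4]
opening: 0.241
grasp_force: 60.0
clock: 4.82
tool_pos: [0.533, -0.3079, 0.1684]
ee_rot: [3.139, -0.004, 0.164]
wrist_force: [-0.5, 0.0, -0.7]
opening: 0.239
grasp_force: 59.2
[ 0.53297234 -0.30793051  0.16844945] [ 3.13851439 -0.00404579  0.1638104 ] 0.2388137430241534
top 307 132
side 194 84
```

View pics/g1.png

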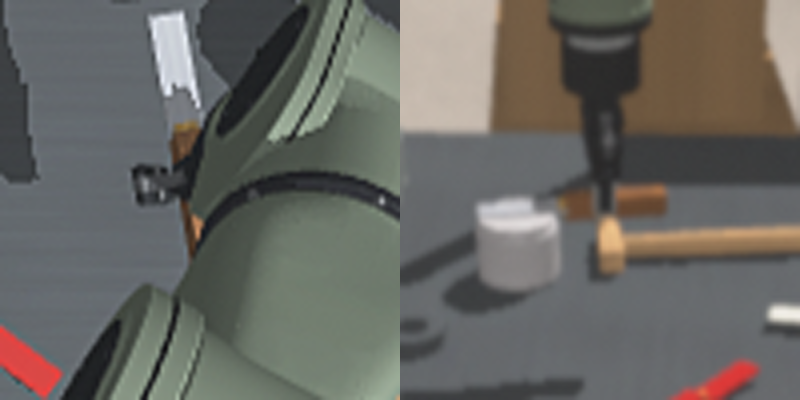

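Both views show the brown handle held and level: top view blade tip at about (169,14) in the crop, side view handle at (615,203). Next I'll check the tip and refine the block from the first pictures.

```bash
python3 - <<'E'
from h import *
T=cv2.imread("pics/top0.png")[:,:,::-1];S=cv2.imread("pics/side0.png")[:,:,::-1]
print("tip",back("top",(307+169/4,132+13.5/4),.150), "expected",(.533+.125*np.cos(.164),-.308+.125*np.sin(.164)))
def comp(I,x0,y0,x1,y1,seed,th):
    w=(I.min(2)>th).astype(np.uint8);q=np.zeros_like(w);q[y0:y1,x0:x1]=w[y0:y1,x0:x1]
    n,l,st,_=cv2.connectedComponentsWithStats(q,connectivity=4);return (l==l[seed[1],seed[0]]).astype(float)
P=[box(-.066,.056,-.042,.042,.0835,.084)]
for th in(140,165):
    mt=comp(T,215,105,259,170,(241,139),th);ms=comp(S,172,160,230,210,(203,195),th)
    for M in({"top":mt},{"side":ms},{"top":mt,"side":ms}):print(th,list(M),[int(m.sum()) for m in M.values()],fit(M,P,np.array([.654,.024,-.28])))
E
```

```text
tip [ 0.65553628 -0.29116188  0.15      ] expected (np.float64(0.6563227643051033), np.float64(-0.2875917711658276))
140 ['top'] [1135] (array([ 0.65545322,  0.02275152, -0.28581819]), np.float64(0.03941354625550661))
140 ['side'] [572] (array([ 0.6536075 ,  0.0229572 , -0.28474702]), np.float64(0.09577141608391608))
140 ['top', 'side'] [1135, 572] (array([ 0.65505115,  0.0229154 , -0.28466635]), np.float64(0.1368881118881119))
165 ['top'] [1112] (array([ 0.6551325 ,  0.02261817, -0.28353367]), np.float64(0.036561375899280574))
165 ['side'] [517] (array([ 0.65395561,  0.02389169, -0.2839553 ]), np.float64(0.06283244680851063))
165 ['top', 'side'] [1112, 517] (array([ 0.65450541,  0.02306823, -0.2867245 ]), np.float64(0.10283341870990634))
```

Block refined to (0.6548, 0.0230), yaw −0.285. The tip agrees within 4 mm. Now to the pre-insertion pose.

```bash
python3 -m creep '-0.3 0.3 0 0 0 -0.05 -1;-0.6 0.6 0 0 0 -0.1 -1;-0.75 0.9 0 0 0 -0.15 -1;-0.75 0.9 0 0 0 -0.15 -1' 60; python3 -m creep '0 0.3 0 0 0 -0.05 -1;0 0.6 0 0 0 -0.1 -1;0 0.9 0 0 0 -0.14 -1;0 0.9 0 0 0 -0.14 -1'; python3 -m creep '0 0.3 -0.1 0 0 -0.05 -1;0 0.6 -0.3 0 0 -0.1 -1;0.02 0.855 -0.507 0 0 -0.139 -1;0.02 0.855 -0.507 0 0 -0.139 -1;0.02 0.855 -0.507 0 0 -0.139 -1'
python3 - <<'E'
from h import *
s=manip.get_state();p=s["tool_pos"];print(p,s["ee_rot"],s["clock"])
Rm=R.from_euler("xyz",s["ee_rot"]).as_matrix();tip=p+Rm@[.125,0,.019];print(tip)
im={c:cams.read_camera(c) for c in("top","side")}
o=[]
for c in im:
    I=im[c][:,:,::-1].copy();u,v=proj(c,tip)[0];x=int(u-50);y=int(v-50);print(c,x,y,u,v)
    J=cv2.resize(I[y:y+100,x:x+100],None,fx=4,fy=4,interpolation=cv2.INTER_CUBIC);cv2.circle(J,(int((u-x+.5)*4),int((v-y+.5)*4)),3,(0,0,255),1);o.append(J)
cv2.imwrite("pics/g2.png",np.hstack(o))
E
```

```text
clock: 5.42
tool_pos: [0.4178, -0.1694, 0.1647]
ee_rot: [-3.14, 0.003, 0.009]
wrist_force: [1.1, -1.6, -1.5]
opening: 0.237
grasp_force: 59.3
clock: 5.92
tool_pos: [0.4195, -0.0348, 0.1645]
ee_rot: [-3.141, 0.001, -0.135]
wrist_force: [0.7, -1.2, -1.4]
opening: 0.244
grasp_force: 59.4
clock: 6.55
tool_pos: [0.4227, 0.0896, 0.089]
ee_rot: [3.141, 0.0, -0.286]
wrist_force: [-0.6, 0.7, -0.7]
opening: 0.243
grasp_force: 59.4
[0.42269104 0.08964921 0.08900036] [ 3.14080141e+00  1.47363366e-04 -2.86031891e-01] 6.55
[0.54260549 0.05436713 0.06998195]
top 179 126 229.80931311722935 176.69462411959432
side 184 153 234.98984886448818 203.04539797720938
```

View pics/g2.png

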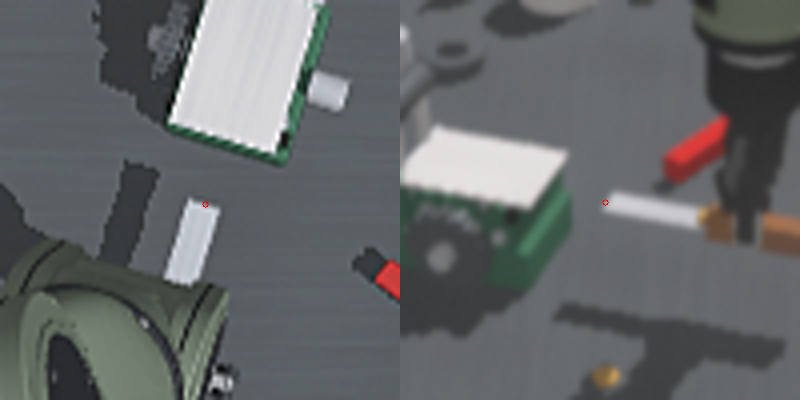

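The predicted tip (red mark) lands on the blade end in both views: (205,204) top, (605,203) side. It lines up with the slot, so I'll insert.

```bash
python3 -m creep '0.15 -0.04 0.015 0 0 0 -1;0.3 -0.08 0.015 0 0 0 -1;0.38 -0.103 0.015 0 0 0 -1;0.46 -0.125 0.015 0 0 0 -1;0.46 -0.125 0.015 0 0 0 -1'; python3 -m creep '0 0 0.03 0 0 0 -1;0 0 0.07 0 0 0 -1'
```

```text
clock: 7.28
tool_pos: [0.492, 0.0711, 0.0918]
ee_rot: [-3.141, -0.001, -0.287]
wrist_force: [0.5, 0.6, -1.2]
opening: 0.242
grasp_force: 59.4
clock: 7.52
tool_pos: [0.4911, 0.0721, 0.1024]
ee_rot: [-3.142, 0.0, -0.286]
wrist_force: [-0.7, -0.7, -1.1]
opening: 0.24
grasp_force: 59.4
```

```bash
python3 -m creep '0 0 0.08 0 0 0 -1;0 0 0.16 0 0 0 -1;0 0 0.24 0 0 0 -1;0 0 0.32 0 0 0 -1;0 0 0.36 0 0 0 -1;0 0 0.36 0 0 0 -1;0 0 0.36 0 0 0 -1;0 0 0.36 0 0 0 -1'
python3 - <<'E'
from h import *
for c in("top","side"):
    I=cams.read_camera(c);cv2.imwrite(f"pics/l_{c}.png",I[:,:,::-1])
a=cv2.imread("pics/l_top.png")[80:205,190:290];b=cv2.imread("pics/l_side.png")[120:245,150:250]
cv2.imwrite("pics/l.png",np.hstack([cv2.resize(q,None,fx=4,fy=4,interpolation=cv2.INTER_CUBIC) for q in(a,b)]))
E
```

```text
clock: 8.52
tool_pos: [0.4913, 0.0722, 0.1556]
ee_rot: [3.141, 0.0, -0.285]
wrist_force: [0.4, -0.8, -1.4]
opening: 0.244
grasp_force: 59.4
```

View pics/l.png

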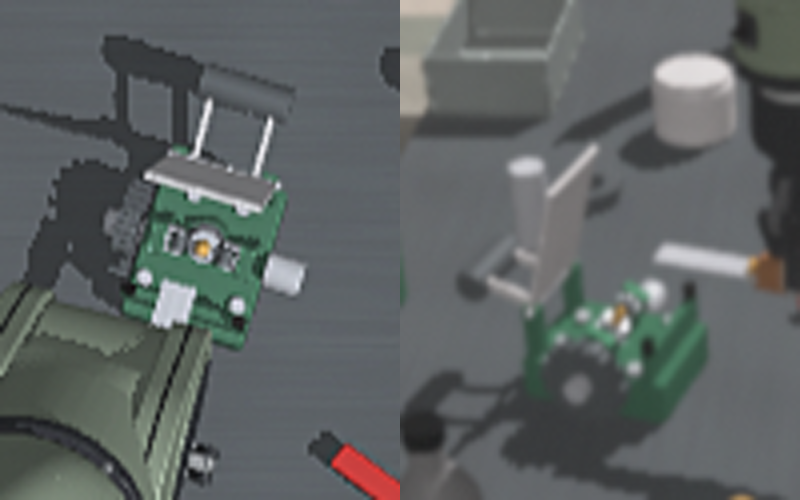

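The cover is tipping over (side view plate at (570,220), well past upright). The gold nipple tip shows at crop (203,247) top and (622,318) side. Now I'll lay the blade down in the clear area in front-left.

```bash
python3 -m creep '-0.25 0.08 0 0 0 0 -1;-0.507 0.19 0 0 0 0 -1;-0.507 0.19 -0.3 0 0 0 -1;-0.507 0.19 -0.6 0 0 0 -1;-0.507 0.19 -0.75 0 0 0 -1;-0.507 0.19 -0.8 0 0 0 -1;-0.507 0.19 -0.82 0 0 0 -1;-0.507 0.19 -0.82 0 0 0 -1'
```

```text
clock: 9.62
tool_pos: [0.4174, 0.1012, 0.0347]
ee_rot: [3.141, 0.001, -0.285]
wrist_force: [-0.4, -1.0, 0.2]
opening: 0.243
grasp_force: 59.5
```

```bash
python3 -m creep '0 0 -0.005 0 0 0 -1;0 0 -0.007 0 0 0 -1;0 0 -0.007 0 0 0 0.3;0 0 -0.007 0 0 0 0.3;0 0 -0.007 0 0 0 0.3;0 0 0.1 0 0 0 0.3;0 0 0.4 0 0 0 1;0 0 0.8 0 0 0 1;0 0 0.8 0 0 0 1;0 0 0.8 0 0 0 1'
python3 - <<'E'
from h import *
s=manip.get_state();print(s["tool_pos"],s["ee_rot"],s["clock"],s["joints"])
print("nip1",tri({"top":(203/4+190-.4,247/4+80-.4),"side":(222/4+150-.4,318/4+120-.4)}))
gr=[cyl(.0125,0,.05),cyl(.016,.006,.009),cyl(.02,.05,.056),box(-.013,.013,-.013,.013,.056,.096),cyl(.006,.096,.1)]
for c in("top","side"):
    I=cams.read_camera(c);cv2.imwrite(f"pics/n_{c}.png",I[:,:,::-1])
def cr(c,x,y,n,k):return cv2.resize(cv2.imread(f"pics/n_{c}.png")[y:y+n,x:x+n],(k,k),interpolation=cv2.INTER_CUBIC)
cv2.imwrite("pics/n.png",np.vstack([np.hstack([cr("top",215,115,50,300),cr("side",180,170,50,300)]),np.hstack([cr("top",130,160,40,300),cr("side",215,240,40,300)])]))
E
```

```text
clock: 10.88
tool_pos: [0.4169, 0.1013, 0.1538]
ee_rot: [3.141, 0.002, -0.285]
wrist_force: [0.1, 0.2, 0.4]
opening: 1.002
grasp_force: 0.0
[0.41689986 0.10133117 0.15380977] [ 3.14062746e+00  2.15324812e-03 -2.84883918e-01] 10.875 [-0.48759657  0.72467612  0.30879912  2.11932683 -0.57429757  0.38045716
 -1.56734914]
nip1 [0.6494705  0.02306554 0.06256143]
```

View pics/n.png

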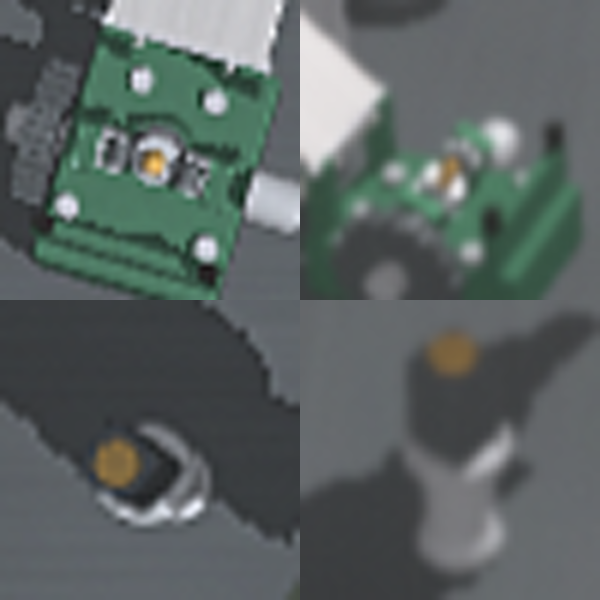

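The cover is fully back. Crop: nipple gold at (154,162) top and (450,172) side; greaser button at (118,462) top and (453,352) side. I'll fit the nipple and button numerically, plus one enhanced view for the greaser's yaw.

```bash
python3 - <<'E'
from h import *
I={c:cv2.imread(f"pics/n_{c}.png")[:,:,::-1].astype(float) for c in("top","side")}
B=np.array([.6548,.023,0]);Y=-.285;Rb=R.from_euler("z",Y).as_matrix()
ax=np.array([-np.sin(.45),0,np.cos(.45)])
def gold(c,u,v,r):
    d=I[c];w=np.clip((d[:,:,0]-d[:,:,2]-25)/60,0,1);m=np.zeros_like(w);u,v=int(u),int(v);m[v-r:v+r+1,u-r:u+r+1]=1;w=w*m
    yy,xx=np.mgrid[:384,:512];return w,np.array([(w*xx).sum(),(w*yy).sum()])/w.sum(),w.sum()
G={"top":gold("top",240.5,142,5),"side":gold("side",205,199,6)}
for c in G:print(c,G[c][1],G[c][2])
Ra=R.from_euler("y",-.45).as_matrix()
def pts(x,L):
    return (cyl(.006,-L,0)@Ra.T+x)@Rb.T+B
def cent(c,x,L):
    h=hull(c,pts(x,L));yy,xx=np.mgrid[:384,:512];return np.array([(h*xx).sum(),(h*yy).sum()])/h.sum(),h.sum()
from scipy.optimize import least_squares
for L in(.004,.009,.014):
    r=least_squares(lambda x:np.hstack([cent(c,x,L)[0]-G[c][1] for c in G]),[-.005,0,.062],diff_step=.02,x_scale=.01)
    print("nipple L",L,"blockframe",r.x,"world",Rb@r.x+B,r.fun,[cent(c,r.x,L)[1] for c in G])
b={"top":gold("top",145.5,181.5,4),"side":gold("side",235,247,4)}
for c in b:print(c,b[c][1],b[c][2])
print("button",tri({c:b[c][1] for c in b}),back("top",b["top"][1],.0995),back("side",b["side"][1],.0985))
def cr(c,f,x,y,n,k):
    q=cv2.imread(f"pics/{f}_{c}.png" if f!="0" else f"pics/{c}0.png")[y:y+n,x:x+n].astype(float);q=np.clip(255*(q/255)**.45*1.15,0,255).astype(np.uint8);return cv2.resize(q,(k,k),interpolation=cv2.INTER_CUBIC)
cv2.imwrite("pics/e.png",np.hstack([cr("top","0",133,167,30,400),cr("top","n",133,167,30,400)]))
E
```

```text
top [240.23267327 141.66006601] 10.1
side [204.43030303 197.95151515] 5.5
nipple L 0.004 blockframe [-0.00615477  0.          0.06867698] world [0.6488935  0.02473046 0.06867698] [-0.29737247  0.43755034 -0.54768787  0.17329911] [np.float32(13.765625), np.float32(10.515625)]
nipple L 0.009 blockframe [-7.28667167e-03 -1.70986514e-21  7.17371912e-02] world [0.64780726 0.0250487  0.07173719] [-0.33267327  0.41221122 -0.5423628  -0.01768377] [np.float32(15.78125), np.float32(14.640625)]
nipple L 0.014 blockframe [-0.00826346  0.          0.07398617] world [0.64686987 0.02532333 0.07398617] [-0.32350061  0.36331529 -0.58484105 -0.03409896] [np.float32(17.375), np.float32(19.109375)]
top [145.09108911 181.41188119] 16.833333333333332
side [234.91100324 246.80420712] 10.3
button [0.52324313 0.30326468 0.09723882] [0.52398467 0.3026967  0.0995    ] [0.52214307 0.30481058 0.0985    ]
```

View pics/e.png

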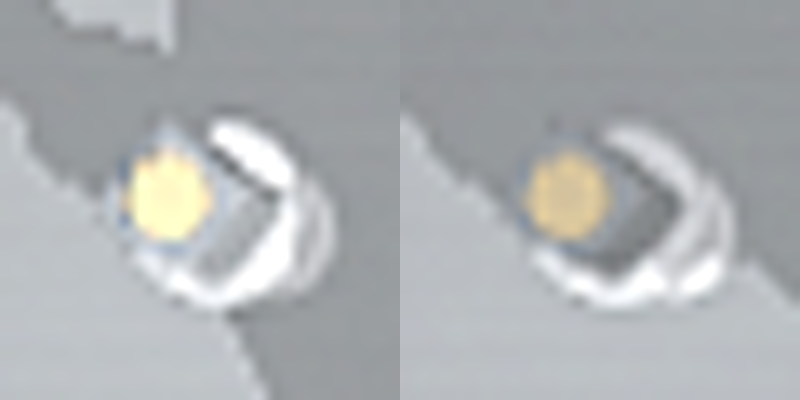

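Greaser flats sit at about 45° (corner at (280,195), edges running from it to (205,130) and (215,275)). That means tool yaw ≈ 0.75. Moving to the greaser.

```bash
python3 -m creep '0.13 0.25 0.1 0 0 0.17 1;0.26 0.5 0.1 0 0 0.34 1;0.4 0.75 0.1 0 0 0.5 1;0.4 0.75 0.1 0 0 0.5 1' 100; python3 -m creep '0.1 0.2 0 0 0 0.17 1;0.2 0.4 0 0 0 0.34 1;0.307 0.595 0 0 0 0.488 1;0.307 0.595 -0.1 0 0 0.488 1;0.307 0.595 -0.1 0 0 0.488 1'
python3 - <<'E'
from h import *
from scipy.optimize import least_squares
s=manip.get_state();print(s["tool_pos"],s["ee_rot"],s["joints"].round(2))
S=cams.read_camera("side");T=cams.read_camera("top");cv2.imwrite("pics/p_top.png",T[:,:,::-1]);cv2.imwrite("pics/p_side.png",S[:,:,::-1])
B=np.array([.6548,.023,0]);Rb=R.from_euler("z",-.285).as_matrix();Ra=R.from_euler("y",-.45).as_matrix()
yy,xx=np.mgrid[:384,:512]
def cent(w):return np.array([(w*xx).sum(),(w*yy).sum()])/w.sum()
for f in("n","p"):
    G={}
    for c,u,v in(("top",240,142),("side",205,198)):
        d=cv2.imread(f"pics/{f}_{c}.png")[:,:,::-1].astype(float);w=np.clip((d[:,:,0]-d[:,:,2]-25)/60,0,1);m=np.zeros_like(w);m[v-5:v+6,u-5:u+6]=1;G[c]=cent(w*m);print(f,c,G[c],(w*m).sum())
    for L in(.004,.010):
        r=least_squares(lambda x:np.hstack([cent(hull(c,((cyl(.006,-L,0)@Ra.T+x)@Rb.T+B),16))-G[c] for c in G]),[-.006,.001,.07],diff_step=[.1,1,.02],x_scale=.01);print("L",L,r.x,Rb@r.x+B,r.fun)
E
```

```text
clock: 11.48
tool_pos: [0.4773, 0.2156, 0.1675]
ee_rot: [3.141, 0.003, 0.243]
wrist_force: [0.7, -0.9, -0.4]
opening: 0.999
grasp_force: 0.0
clock: 12.1
tool_pos: [0.5223, 0.3014, 0.1522]
ee_rot: [3.141, 0.006, 0.746]
wrist_force: [0.6, 0.4, -0.5]
opening: 1.0
grasp_force: 0.0
[0.52230735 0.30135827 0.15224068] [3.1410152  0.00571539 0.74632219] [-0.67  0.89  0.19  1.49 -0.2   0.78 -1.23]
n top [240.23267327 141.66006601] 10.1
n side [204.43030303 197.95151515] 5.5
L 0.004 [-0.00596727 -0.00101223  0.06891685] [0.64878884 0.02370634 0.06891685] [ 0.00886836  0.45702726 -0.48731382 -0.07015922]
L 0.01 [-0.00723007 -0.00104623  0.07163206] [0.64756742 0.02402876 0.07163206] [ 0.02129899  0.44838292 -0.49210516 -0.07200334]
p top [240.23539232 141.66944908] 9.983333333333334
p side [204.43567251 197.93274854] 5.7
L 0.004 [-0.00600237 -0.00105186  0.06898354] [0.64874402 0.02367818 0.06898354] [ 0.01072546  0.46239973 -0.48432116 -0.06865587]
L 0.01 [-0.00726129 -0.00110311  0.07155116] [0.64752147 0.02398296 0.07155116] [ 0.03050072  0.4629929  -0.48418864 -0.03545822]
```

```bash
python3 -m creep '0.006 0.012 -0.15 0 0 0 1;0.006 0.012 -0.3 0 0 0 1;0.006 0.012 -0.43 0 0 0 1;0.006 0.012 -0.43 0 0 0 1;0.006 0.012 -0.43 0 0 0 -1;0.006 0.012 -0.43 0 0 0 -1;0.006 0.012 -0.43 0 0 0 -1;0.006 0.012 -0.43 0 0 0 -1;0.006 0.012 -0.43 0 0 0 -1' 100
```

```text
clock: 13.32
tool_pos: [0.5243, 0.3048, 0.0903]
ee_rot: [3.14, 0.001, 0.749]
wrist_force: [-1.2, 0.2, 8.0]
opening: 0.303
grasp_force: 93.6
```

Gripped on the flats (26 mm). Lifting, moving above the nipple and tilting.

```bash
python3 -m creep '0 0 0.3 0 0 0 -1;0 0 0.647 0 0 0 -1;0.05 -0.25 0.75 0 0 0 -1;0.1 -0.5 0.75 0 0 0 -1;0.2 -0.8 0.75 0 0 0 -1;0.2 -0.8 0.75 0 0 0 -1'; python3 -m creep '0.08 -0.3 0 -0.04 -0.14 0 -1;0.16 -0.6 0 -0.08 -0.28 0 -1;0.263 -0.965 0 -0.121 -0.412 0 -1;0.263 -0.965 0 -0.121 -0.412 0 -1;0.263 -0.965 -0.05 -0.121 -0.412 0 -1;0.263 -0.965 -0.05 -0.121 -0.412 0 -1'
cat > st.py <<'E'
from h import *
a=R.from_euler("z",-.285).apply([-np.sin(.45),0,np.cos(.45)])
s=manip.get_state();p=s["tool_pos"];Rm=R.from_euler("xyz",s["ee_rot"]).as_matrix()
m=p+Rm@[0,0,.0903];print("mouth",m.round(4),"axis err deg",np.degrees(np.arccos(-Rm[:,2]@a)).round(2),"F",s["wrist_force"].round(1),"Fax",(s["wrist_force"]@a).round(1),"t",s["clock"],s["joints"].round(2))
tip=np.array([.6482,.0240,.070]);d=m-tip;print("along",(d@a).round(4),"perp",(d-(d@a)*a).round(4))
E
python3 st.py; python3 - <<'E'
from st import *
print("err rotvec",(R.from_rotvec(np.cross(-Rm[:,2],a)).as_rotvec()/1.0472).round(4))
for c in("top","side"):
    I=cams.read_camera(c);cv2.imwrite(f"pics/q_{c}.png",I[:,:,::-1])
def cr(c,x,y,n,k):
    J=cv2.resize(cv2.imread(f"pics/q_{c}.png")[y:y+n,x:x+n],(k,k),interpolation=cv2.INTER_CUBIC);S=k/n
    for P,col in((m,(0,0,255)),(tip,(255,0,255)),(m+.05*a,(0,255,255))):
        u=(proj(c,P)[0]+.5-[x,y])*S;cv2.circle(J,tuple(u.astype(int)),3,col,1)
    return J
cv2.imwrite("pics/q.png",np.hstack([cr("top",210,115,60,400),cr("side",180,155,60,400)]))
E
```

```text
clock: 14.08
tool_pos: [0.5549, 0.1807, 0.2022]
ee_rot: [3.139, 0.003, 0.744]
wrist_force: [-0.6, 0.8, -3.4]
opening: 0.304
grasp_force: 95.3
clock: 14.82
tool_pos: [0.5931, 0.0409, 0.1937]
ee_rot: [2.749, -0.221, 0.794]
wrist_force: [-0.3, 0.6, -2.4]
opening: 0.293
grasp_force: 96.7
mouth [0.6306 0.0297 0.1123] axis err deg 0.19 F [-0.3  0.6 -2.4] Fax -2.0 t 14.825 [-0.4   0.75  0.32  1.94 -0.04  0.09 -0.99]
along 0.0461 perp [0.0016 0.0001 0.0007]
mouth [0.6306 0.0297 0.1123] axis err deg 0.19 F [-0.3  0.6 -2.4] Fax -2.0 t 14.825 [-0.4   0.75  0.32  1.94 -0.04  0.09 -0.99]
along 0.0461 perp [0.0016 0.0001 0.0007]
err rotvec [ 0.0014 -0.0026  0.001 ]
```

View pics/q.png

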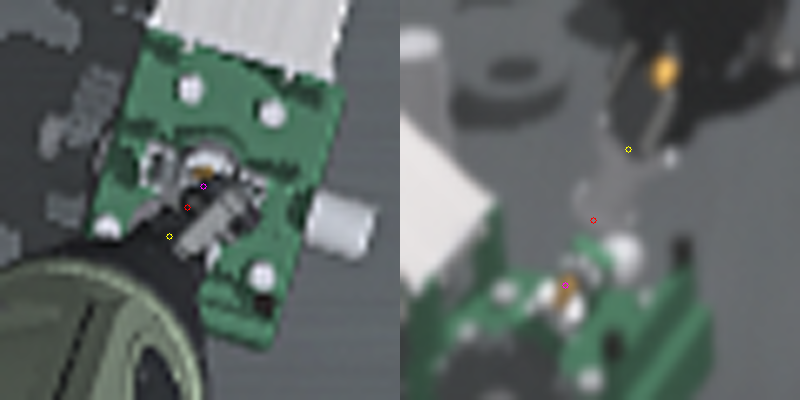

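The predicted mouth (red, (593,220)) sits on the tube end in the side view, and the nipple mark (565,285) sits on the pin. I'll compare the button centroid with its prediction to get the camera/grasp bias.

```bash
python3 - <<'E'
from st import *
yy,xx=np.mgrid[:384,:512]
J=cv2.imread("pics/q_side.png")[:,:,::-1].astype(float)
w=np.clip((J[:,:,0]-J[:,:,2]-25)/60,0,1);k=np.zeros_like(w);k[158:173,212:228]=1;w*=k;n=w.sum()
print("button side",(w*xx).sum()/n,(w*yy).sum()/n,n)
Rt=R.align_vectors([a],[[0,0,1]])[0].as_matrix()
H=hull("side",cyl(.006,.096,.1)@Rt.T+m,16);print("pred",(H*xx).sum()/H.sum(),(H*yy).sum()/H.sum(),H.sum())
# px per mm for perpendicular dirs
ex=np.cross(R.from_euler("z",-.285).apply([0,1,0]),a);ey=R.from_euler("z",-.285).apply([0,1,0])
for c in("top","side"):
    for nme,v in(("perp-x",ex),("y",ey),("axis",a)):print(c,nme,((proj(c,m+v*.001)-proj(c,m))[0]).round(3))
# tube edge profile: sample along ex across tube at several heights
g=cv2.GaussianBlur(J,(0,0),.5)
for h in(.0075,.02,.03,.04):
    P=np.array([m+a*h+ex*t for t in np.arange(-.03,.0301,.003)]);u=proj("side",P).astype(np.float32)
    print(h,cv2.remap(g.mean(2).astype(np.float32),u[:,0],u[:,1],cv2.INTER_LINEAR).ravel().astype(int))
E
```

```text
mouth [0.6309 0.0293 0.1129] axis err deg 0.15 F [ 0.5 -0.4 -3.9] Fax -3.7 t 14.925 [-0.4   0.74  0.32  1.94 -0.04  0.09 -0.99]
along 0.0465 perp [ 0.0021 -0.0004  0.001 ]
button side 219.18997668997667 165.3030303030303 14.3
pred 219.0204081632653 165.8015482054891 11.1015625
top perp-x [ 0.083 -0.317]
top y [-0.325 -0.097]
top axis [-0.052  0.084]
side perp-x [-0.26  -0.158]
side y [-0.125  0.155]
side axis [ 0.104 -0.21 ]
0.0075 [110 115 123 125 130 129 125 124 125 125 125 124 125 128 128 115 108 105
 104 104 104]
0.02 [106 106 106 108 112 114 116 119 121 123 123 121 120 118 114 108 105 104
 104 104 104]
0.03 [105 105 104 104 105 108 113 118 121 122 122 121 116 111 107 105 105 104
 104 103 104]
0.04 [104 104 104 105 107 112 115 117 116 117 119 121 120 118 114 109 106 104
 103 103 102]
```

Camera, tube and robot agree within about 1 mm. Applying a small lateral correction and descending along the axis to just above the tip.

```bash
python3 -m creep '0.02 0 -0.07 0 0 0 -1;0.054 -0.011 -0.138 0 0 0 -1;0.085 -0.02 -0.205 0 0 0 -1;0.113 -0.029 -0.269 0.001 -0.002 0 -1;0.113 -0.029 -0.269 0.001 -0.002 0 -1;0.113 -0.029 -0.269 0.001 -0.002 0 -1' 110; python3 st.py; python3 - <<'E'
from st import *
for c in("top","side"):
    I=cams.read_camera(c);cv2.imwrite(f"pics/r_{c}.png",I[:,:,::-1])
def cr(c,x,y,n,k):return cv2.resize(cv2.imread(f"pics/r_{c}.png")[y:y+n,x:x+n],(k,k),interpolation=cv2.INTER_CUBIC)
cv2.imwrite("pics/r.png",np.hstack([cr("top",220,120,40,400),cr("side",185,165,50,400)]))
E
```

```text
clock: 15.68
tool_pos: [0.6103, 0.0355, 0.1543]
ee_rot: [2.746, -0.224, 0.793]
wrist_force: [-0.6, 1.0, -4.3]
opening: 0.295
grasp_force: 106.1
mouth [0.6481 0.0243 0.0731] axis err deg 0.11 F [-0.6  1.  -4.3] Fax -3.5 t 15.675 [-0.36  0.83  0.29  1.92 -0.04  0.01 -0.99]
along 0.0028 perp [ 0.0011 -0.      0.0005]
mouth [0.6481 0.0243 0.0731] axis err deg 0.11 F [-0.6  1.  -4.3] Fax -3.5 t 15.675 [-0.36  0.83  0.29  1.92 -0.04  0.01 -0.99]
along 0.0028 perp [ 0.0011 -0.      0.0005]
```

```bash
python3 -m creep '0.01 -0.003 -0.026 0 0 0 -1;0.019 -0.006 -0.05 0 0 0 -1;0.019 -0.006 -0.05 0 0 0 -1;0.019 -0.006 -0.05 0 0 0 -1';python3 st.py
```

```text
clock: 16.27
tool_pos: [0.6136, 0.0357, 0.1466]
ee_rot: [2.747, -0.225, 0.795]
wrist_force: [-0.1, 6.1, -1.0]
opening: 0.293
grasp_force: 106.8
mouth [0.6515 0.0246 0.0654] axis err deg 0.11 F [-0.1  6.1 -1. ] Fax -0.1 t 16.275 [-0.36  0.85  0.28  1.91 -0.04  0.   -0.99]
along -0.0054 perp [0.001  0.0013 0.0003]
```

Sideways force is +6 N in y: the pin is bearing on the +y bore wall. Shifting +y to centre.

```bash
python3 -m creep '0 0.007 0 0 0 0 -1;0 0.013 0 0 0 0 -1;0 0.013 0 0 0 0 -1';python3 st.py;python3 -m creep '0 0.007 0 0 0 0 -1;0 0.013 0 0 0 0 -1;0 0.013 0 0 0 0 -1';python3 st.py
```

```text
clock: 16.65
tool_pos: [0.6132, 0.0367, 0.1466]
ee_rot: [2.746, -0.224, 0.793]
wrist_force: [1.8, 2.6, -1.5]
opening: 0.293
grasp_force: 106.6
mouth [0.651  0.0255 0.0654] axis err deg 0.11 F [ 1.8  2.6 -1.5] Fax -1.7 t 16.65 [-0.36  0.85  0.28  1.91 -0.05  0.   -0.99]
along -0.0052 perp [0.0006 0.0021 0.    ]
clock: 17.02
tool_pos: [0.613, 0.0384, 0.1465]
ee_rot: [2.747, -0.223, 0.793]
wrist_force: [0.6, -0.4, -3.4]
opening: 0.288
grasp_force: 106.4
mouth [0.6507 0.0272 0.0652] axis err deg 0.11 F [ 0.6 -0.4 -3.4] Fax -3.4 t 17.025 [-0.37  0.85  0.29  1.91 -0.05  0.01 -0.99]
along -0.0049 perp [ 0.0004  0.0038 -0.0003]
```

Force is gone. I'll probe for the opposite wall to centre properly.

```bash
for i in 1 2 3; do python3 -m creep '0 0.01 0 0 0 0 -1;0 0.01 0 0 0 0 -1;0 0.01 0 0 0 0 -1' >/dev/null;python3 st.py; done
```

```text
mouth [0.6509 0.0284 0.0655] axis err deg 0.13 F [-2.4 -4.5  0.1] Fax 0.6 t 17.4 [-0.37  0.85  0.29  1.91 -0.05  0.01 -0.99]
along -0.0046 perp [ 0.0008  0.005  -0.0003]
mouth [0.651  0.0297 0.0656] axis err deg 0.16 F [-1.2 -6.   1.9] Fax 1.5 t 17.775 [-0.37  0.85  0.29  1.91 -0.05  0.01 -0.99]
along -0.0044 perp [ 0.001   0.0062 -0.0004]
mouth [0.6511 0.0307 0.0658] axis err deg 0.19 F [-1.1 -7.6  1.7] Fax 1.1 t 18.15 [-0.38  0.85  0.29  1.91 -0.05  0.01 -1.  ]
along -0.0042 perp [ 0.0011  0.0072 -0.0004]
```

```bash
python3 -m creep '0 -0.015 0 0 0 0 -1;0 -0.033 0 0 0 0 -1;0 -0.033 0 0 0 0 -1' >/dev/null;python3 st.py; for i in 1 2; do python3 -m creep '0.009 -0.0025 0.0045 0 0 0 -1;0.009 -0.0025 0.0045 0 0 0 -1;0.009 -0.0025 0.0045 0 0 0 -1' >/dev/null;python3 st.py; done; python3 -m creep '-0.018 0.005 -0.009 0 0 0 -1;-0.018 0.005 -0.009 0 0 0 -1;-0.018 0.005 -0.009 0 0 0 -1' >/dev/null;for i in 1 2; do python3 -m creep '-0.009 0.0025 -0.0045 0 0 0 -1;-0.009 0.0025 -0.0045 0 0 0 -1;-0.009 0.0025 -0.0045 0 0 0 -1' >/dev/null;python3 st.py; done
```

```text
mouth [0.6509 0.0272 0.0653] axis err deg 0.08 F [ 0.2 -0.7 -4.6] Fax -4.3 t 18.525 [-0.37  0.85  0.29  1.91 -0.05  0.01 -0.99]
along -0.005 perp [ 0.0007  0.0038 -0.0002]
mouth [0.6524 0.0267 0.0661] axis err deg 0.1 F [-0.3 -0.4 -3.9] Fax -3.5 t 18.9 [-0.36  0.85  0.29  1.9  -0.05  0.01 -0.99]
along -0.0049 perp [0.0021 0.0033 0.0005]
mouth [0.6536 0.0262 0.0667] axis err deg 0.11 F [ 0.4  0.1 -2.7] Fax -2.5 t 19.275 [-0.36  0.85  0.28  1.9  -0.05  0.01 -0.99]
along -0.0049 perp [0.0034 0.0028 0.0012]
mouth [0.6496 0.0273 0.0648] axis err deg 0.11 F [ 0.5  0.6 -3.4] Fax -3.2 t 20.025 [-0.37  0.85  0.29  1.91 -0.05  0.   -0.99]
along -0.0049 perp [-0.0006  0.0039 -0.0008]
mouth [0.6488 0.0277 0.0646] axis err deg 0.11 F [ 1.3 -0.4 -4. ] Fax -4.2 t 20.4 [-0.37  0.85  0.29  1.92 -0.06  0.   -0.98]
along -0.0047 perp [-0.0014  0.0043 -0.0012]
```

The y limits are tight (rollers, centre ey ≈ +3.6 mm) and x is free by ±2.7 mm about zero. Recentring and advancing along the axis.

```bash
python3 -m creep '0.016 -0.005 0.008 0 0 0 -1;0.016 -0.005 0.008 0 0 0 -1;0.016 -0.005 0.008 0 0 0 -1;0.024 -0.0075 -0.01 0 0 0 -1;0.033 -0.01 -0.028 0 0 0 -1;0.033 -0.01 -0.028 0 0 0 -1' ;python3 st.py
```

```text
clock: 21.15
tool_pos: [0.616, 0.0374, 0.1416]
ee_rot: [2.747, -0.223, 0.793]
wrist_force: [-4.1, -0.4, 2.6]
opening: 0.286
grasp_force: 107.3
mouth [0.6536 0.0262 0.0603] axis err deg 0.11 F [-4.1 -0.4  2.6] Fax 4.0 t 21.15 [-0.36  0.86  0.28  1.9  -0.06  0.   -0.98]
along -0.0108 perp [ 0.0009  0.0036 -0.    ]
```

Axial force ~7.5 N at −11 mm, as expected for the head entering the rollers, and no side load. Keep pressing.

```bash
python3 -m creep '0.006 -0.0016 -0.012 0 0 0 -1;0.011 -0.0033 -0.024 0 0 0 -1;0.011 -0.0033 -0.024 0 0 0 -1' >/dev/null;python3 st.py; for i in 1 2; do python3 -m creep '0.006 -0.0016 -0.012 0 0 0 -1;0.011 -0.0033 -0.024 0 0 0 -1;0.011 -0.0033 -0.024 0 0 0 -1'>/dev/null ;python3 st.py;done
```

```text
mouth [0.6554 0.0258 0.0569] axis err deg 0.15 F [-2.6 -0.1 -0. ] Fax 1.1 t 21.525 [-0.36  0.87  0.28  1.9  -0.07  0.   -0.97]
along -0.0146 perp [0.0011 0.0036 0.    ]
mouth [0.6572 0.0254 0.0534] axis err deg 0.23 F [-2.9  0.1 -2.8] Fax -1.3 t 21.9 [-0.35  0.87  0.28  1.89 -0.07  0.   -0.96]
along -0.0185 perp [0.0013 0.0037 0.0001]
mouth [0.6591 0.025  0.0503] axis err deg 0.3 F [-7.7  0.4  1.5] Fax 4.6 t 22.275 [-0.35  0.88  0.28  1.88 -0.08  0.   -0.96]
along -0.0222 perp [0.0016 0.0037 0.0002]
```

Past the snap (force dropped to ~2 N, now rising). Correcting the small side load and going to the hard stop.

```bash
python3 -m creep '-0.008 0.002 -0.004 0 0 0 -1;-0.002 0 -0.016 0 0 0 -1;-0.002 0 -0.016 0 0 0 -1' >/dev/null;python3 st.py; python3 -m creep '0.003 -0.0008 -0.006 0 0 0 -1;0.0056 -0.0016 -0.012 0 0 0 -1;0.0056 -0.0016 -0.012 0 0 0 -1'>/dev/null ;python3 st.py
```

```text
mouth [0.6596 0.025  0.0494] axis err deg 0.32 F [-17.2   1.   19.2] Fax 24.6 t 22.65 [-0.35  0.88  0.28  1.88 -0.09  0.   -0.95]
along -0.0232 perp [0.0017 0.0039 0.0003]
mouth [0.6603 0.0253 0.049 ] axis err deg 0.28 F [-34.3   5.4  50.6] Fax 60.6 t 23.025 [-0.35  0.88  0.28  1.88 -0.11  0.   -0.93]
along -0.0238 perp [0.0022 0.0042 0.0004]
```

Hard stop reached (steep rise). Easing to a moderate hold force.

```bash
python3 -m creep '-0.007 0.002 0.008 0 0 0 -1;-0.007 0.002 0.008 0 0 0 -1;-0.007 0.002 0.008 0 0 0 -1;-0.007 0.002 0.008 0 0 0 -1' ;python3 st.py; python3 - <<'E'
from h import *
I={c:cams.read_camera(c) for c in("top","side")}
for c in I:cv2.imwrite(f"pics/z_{c}.png",I[c][:,:,::-1])
a=cv2.resize(I["top"][90:240,160:310,::-1],(400,400),interpolation=cv2.INTER_CUBIC)
b=cv2.resize(I["side"][125:275,150:300,::-1],(400,400),interpolation=cv2.INTER_CUBIC)
cv2.imwrite("pics/z.png",np.hstack([a,b]))
E
```

```text
clock: 23.52
tool_pos: [0.6223, 0.0364, 0.1308]
ee_rot: [2.75, -0.22, 0.791]
wrist_force: [-18.5, 0.3, 24.7]
opening: 0.294
grasp_force: 109.9
mouth [0.6596 0.0251 0.0493] axis err deg 0.31 F [-18.5   0.3  24.7] Fax 30.0 t 23.525 [-0.35  0.88  0.28  1.88 -0.11  0.   -0.93]
along -0.0232 perp [0.0017 0.004  0.0003]
```

View pics/z.png

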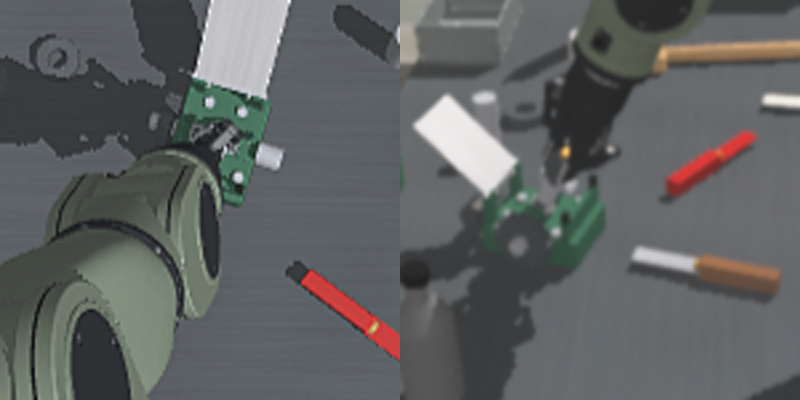

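The picture shows the cover fully back at (465,145), the blade flat on the bench at (705,268) and the greaser seated on the nipple at (560,180). I'll do one numeric check on the button for slip or tilt.

```bash
python3 - <<'E'
from st import *
yy,xx=np.mgrid[:384,:512]
J=cv2.imread("pics/z_side.png")[:,:,::-1].astype(float)
w=np.clip((J[:,:,0]-J[:,:,2]-25)/60,0,1);k=np.zeros_like(w);k[175:190,205:220]=1;w*=k;n=w.sum()
q=np.array([(w*xx).sum(),(w*yy).sum()])/n
Rt=R.align_vectors([a],[[0,0,1]])[0].as_matrix();H=hull("side",cyl(.006,.096,.1)@Rt.T+m,16)
p2=np.array([(H*xx).sum(),(H*yy).sum()])/H.sum();d=q-p2
print(q,p2,d,"axis mm",d@[.104,-.21]/(.104**2+.21**2),"perp mm",d@[-.26,-.158]/(.26**2+.158**2))
E
```

```text
mouth [0.6596 0.0252 0.0493] axis err deg 0.3 F [-18.4   2.   24.4] Fax 29.9 t 23.625 [-0.35  0.88  0.28  1.88 -0.11  0.   -0.93]
along -0.0232 perp [0.0017 0.004  0.0003]
[211.57965686 181.67156863] [211.31091829 182.29573391] [ 0.26873857 -0.62416528] axis mm 2.8957593580213894 perp mm 0.3105536378942504
```

```bash
python3 -c "
from rig import manip;print(manip.job_done())"
```

```text
the job is handed in; nothing more can be done
None
```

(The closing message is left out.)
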